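Release the ratchet clamp and take out the pressure-roller unit

ROBOT

A 6-joint arm with a two-finger parallel gripper is mounted at the origin on the work surface. World frame = base frame: x ahead of the robot, y to its left, z up, the work surface at z = 0. Lengths are in m, angles in degrees, forces in N, time in s.
With the tool pointing down it reaches from about 0.3 to 0.95 m from the base axis. Payload 3.1 kg.
Tool frame: the origin (TCP) lies at the very end of the fingers, on their centre line; the grasp point (between the pads) lies 19 mm behind it; z points along the fingers, y is the line along which they close (so a half turn about z gives the same grasp; the last joint's range is limited). The gripper opens to 85 mm and grips with 20 to 120 N. Pads are 22 mm wide; open, the fingers measure 114 mm over their backs; the gripper's body (76 mm by 85 mm) begins 54 mm behind the grasp point. The pads swing forward as they close: fully open they stand 13 mm farther back than shut.
Start: joints at [-3.994, 17.653, 93.61, -0, 68.738, -3.994], TCP at [0.625, -0, 0.231] pointing down, gripper open.
Joint ranges: [-175.34, 175.34], [-45.06, 112.39], [2.9, 150.54], [-68.45, 248.45], [3.09, 151.38], [-168.51, 168.51]. Speed limits (degrees/s): [159.86, 159.86, 180, 180, 180, 180].

INTERFACE

Orientations are given as a 3x3 rotation matrix whose columns are the frame's x, y, z axes.
In Python, from workcell import env, viewer gives the robot as it stands.
- The arm moves only by the tool carry_out, never from a script. Its argument "rows" is a list of rows, each a list of 3 entries, a list of its own where there are three numbers: the shift along the tool's x, y, z in m, then the turn about the tool's z in degrees, then the closure in counts, from 0 (fully open) to 255 (shut). In form: [[[x, y, z], spin, claw], ...]. A call has 1 to 12 rows; each row is the pose to reach, as a shift and turn from the pose commanded when the call began, along the tool's axes at that moment; what a row does not reach only later rows make up. A row lasts 1/10 s, in which the tool goes at most 50 mm and 8.59 degrees, less where a joint would pass 70% of its speed; a pose out of reach is approached as far as the arm can. A call with a gripper value outside its range is refused whole. The fingers move at their own pace and stop on an object; the grip force is fixed at half the most. Time passes only in rows, so rows that repeat a pose let the fingers close. It gives the time, the measured TCP pose, the force, the opening and the grip force at its end, in the units of the state.
- env.get_state(): the state, without advancing time (a new reading comes with each control period).
- viewer.grab_frame(name): name is "scene" or "side" or "wrist"; returns a dict with "frame" (420x560x3 uint8, red, green, blue), "z_map" (420x560 float32, m along the optical axis (not along the pixel's ray), 0 where there is no reading), "intrinsics" (3x3 intrinsics, pixels), "dist_coeffs" ([k1, k2, p1, p2, k3] as OpenCV has them; the pictures are not rectified), "cam_to_world" (4x4, takes a point from camera to world coordinates). Camera axes: x right, y up, looking along -z (the intrinsics and any distortion apply to the point x, -y, -z); pixel columns grow to the right and rows downward; lengths in m; the calibration is good to about 2 mm. A picture is of the moment at which its call begins.
- env.hand_in(): hands the job in; it is judged then, once.
The state is a dict: "time": time; "qpos": joint angles; "joint_vel": joint speeds; "joint_torque": joint torques, N m; "tcp_pos": TCP position; "tcp_rot": TCP orientation; "contact_force": force on the tool from outside, world axes, zero at the start; "moment": the same for the moment, N m; "opening": opening from 0.0 (shut) to 1.0 (fully open); "finger_force": force on a finger pad.
Only numpy, scipy, OpenCV 4.12 (cv2) and the standard library are available. Lean on these libraries where they do the work, as an engineer would, in place of code of your own. Each camera call takes 0.05 s, during which the arm holds its last target. There are 200 camera calls.

TASK

The pressure-roller unit is clamped in the ratchet clamp. Lift the sprung pawl off the ratchet wheel by its red knob and keep it lifted until the jaw has run all the way back, then let the pawl down onto the wheel again. Only then take the roller unit out by its handle and set it down upright in the steel service tray without dropping it; leave the blue crate alone and do not shift the other loose things.

Things in the scene. Friction and masses are not known exactly. Their poses are not given: they have to be found in the camera images.
- clamp: ratchet clamp bolted to the table, aluminium base 440 (its x) x 110 (y) x 12. Origin: centre of the base's underside, z up, x = the way the jaw backs off. Along x: fixed datum block (72 high, face at x -185), the clamped unit, orange jaw (60 wide, 72 high), two bearing plates with wheel and pawl, return cylinder (x 121 to 215, top z 66). Only the pawl and its knob rise above z 127
- wheel (a joint): turn of the steel ratchet wheel (100 diameter, 10 thick, 16 teeth; axis along the clamp's y at x 65, z 66; wheel at y 22 to 32), rad: 0 clamped, 3.1 with the jaw fully back. It is geared to the jaw and turns by itself once the pawl is off. A black handwheel (78 diameter) sits on the same shaft at y -42 to -32; it need not be touched
- jaw (a joint): travel of the orange jaw along the clamp's +x, m: 0 clamped, 0.044 fully back at its stop. Springs push it back (a rubber pad on it presses the unit with about 20 N, and reaches 5 mm further out when free); only the pawl holds it. With the pawl clear it runs back by itself in about 2 s; if the pawl drops early it catches a tooth and the jaw stops there
- pawl (a joint): angle of the pawl about its pivot, rad: 0 seated in the teeth, grows as the knob is lifted, stop at 0.42. The nose is clear of the teeth above about 0.10 (knob 15 mm up); 0.2 (knob 29 mm up) is well clear. Its spring pulls it back to 0, so it must be held; lifting takes 5 to 7 N at the knob. It seats again when let down with the jaw fully back
- pawl_pivot (a point): axis of the pawl's pivot, parallel to the clamp's y, mid-thickness of the pawl: x -5, y 27, z 113 in the clamp's frame
- pawl_knob (a point): middle of the red upright knob on the free end of the orange pawl lever: 40 tall, 25 diameter, z 132 to 172, at x 140, y 27, z 152 in the clamp's frame when seated, which is 145 along x from the pivot and 39 above it; lever's top face 26 below it. It swings about the pivot axis (in the clamp's x-z plane) and tilts with the pawl; fingers closed along the clamp's y let it turn between them
- roller_unit: aluminium block 80 (its x) x 64 (y) x 70 tall with a grey upright roller (46 diameter) in a dark fork on its +y side, reaching to y +90, and a black bow handle on top. Origin: centre of the block's underside, z up. 0.5 to 0.85 kg, centre of mass about under the handle. Starts on the clamp's base (12 above the table), axes parallel to the clamp's, gripped along x
- unit_handle (a point): middle of the handle's grip bar: 84 long along the unit's x, 18 wide (y), 16 tall, at y +6, z 102 in the unit's frame; 24 free below the bar
- tray: open steel service tray with a dark rubber mat, fixed to the table: 220 (its x) x 180 (y) outside, walls 4 thick and 28 tall, floor 4 above the table. Origin: centre of its underside. It stands left or right of the clamp, the blue crate on the other side
- crate: blue plastic crate with spare rollers and bars, fixed, 210 x 170 x 70 tall; origin at the centre of its underside; not used
- wrench: open-ended steel wrench, 170 long, lying loose near the robot; bystander; origin at its underside
- screwdriver: screwdriver, 190 long, lying loose; bystander; origin at its underside
- oil_bottle: white bottle with red cap, 48 diameter, 120 tall, standing loose; bystander; origin at its underside
- spare_roller: loose grey roller standing on end, 64 diameter, 45 tall; bystander; origin at its underside
- air_cylinder: loose light-metal block, 60 x 60 x 70 tall, with two brass ports; bystander; origin at its underside
- brush: brush, 170 long, lying loose; bystander; origin at its underside
There are look-alikes about, which are no part of the job. What is shaped like the roller_unit but orange is not meant.

How it is judged:
By the outcome, as a careful person would: the job done as asked, in the order asked, and still so for the second after the job is handed in, with the robot touching nothing.
It also fails if it takes over 62 s, if anything falls off the work surface, if the arm or the gripper's body presses on something with over 40 N, if the wrist force passes 120 N, or if a joint passes its speed limit or range.

## Working session

There is one attempt and no reset: what is moved stays moved. The work goes in short steps, Python scripts to look and compute and a tool call to move; the robot and the scene stay as the last step left them, time stands still between calls to the robot, and variables do not carry over. Pictures are saved under pics/ and viewed, at most 10 in all, crops included, and the job is handed in when it is done.

Besides the shell and the picture viewer there is one more tool, called as a command line: name --argument value ..., lists and objects as JSON in quotes. carry_out: Moves the arm, as the interface text tells. Its arguments: {"type":"object","properties":{"rows":{"type":"array"}},"required":["rows"]}

```bash
ls; mkdir -p pics; cat > h.py <<'E'
import numpy as np,cv2
from workcell import env,viewer
def grab(n):
    f=viewer.grab_frame(n); np.savez(f'{n}.npz',**{k:np.asarray(v) for k,v in f.items()}); return f
def load(n): return dict(np.load(f'{n}.npz'))
def save(f,p): cv2.imwrite(p,cv2.cvtColor(f['frame'],cv2.COLOR_RGB2BGR))
def rays(f,uv):
    uv=np.asarray(uv,float).reshape(-1,1,2)
    p=cv2.undistortPoints(uv,f['intrinsics'],f['dist_coeffs']).reshape(-1,2)
    d=np.c_[p[:,0],-p[:,1],-np.ones(len(p))]
    T=f['cam_to_world']; return T[:3,3],d@T[:3,:3].T
def onz(f,uv,z):
    o,d=rays(f,uv); return o+d*((z-o[2])/d[:,2])[:,None]
def cloud(f):  # world xyz per pixel
    h,w=f['z_map'].shape; u,v=np.meshgrid(np.arange(w),np.arange(h))
    o,d=rays(f,np.c_[u.ravel(),v.ravel()]); z=f['z_map'].ravel()
    P=o+d*z[:,None]; P[z==0]=np.nan; return P.reshape(h,w,3)
E
python3 - <<'E'
from h import *
for n in('scene','side','wrist'):
    f=grab(n); save(f,f'pics/{n}0.png'); print(n,f['cam_to_world'][:3,3].round(3),(-f['cam_to_world'][:3,2]).round(2),(f['z_map']>0).mean())
s=env.get_state(); print(s)
E
```

```text
pics
scene [ 1.663 -0.353  1.142] [-0.72  0.22 -0.66] 0.9827593537414966
side [0.358 0.719 0.985] [ 0.15 -0.64 -0.76] 0.9962372448979592
wrist [0.625 0.078 0.372] [-0.   -0.31 -0.95] 0.9956462585034014
{'time': 0.15, 'qpos': array([-3.99385521e+00,  1.76931344e+01,  9.36733665e+01, -7.26309217e-04,
        6.87390358e+01, -3.99320304e+00]), 'joint_vel': array([ 0.04243176, -0.15507399, -0.1886146 ,  0.00604812,  0.05541748,
       -0.05827867]), 'joint_torque': array([-7.71605373e-04, -4.15801048e+01, -2.77146006e+01, -1.83032253e-04,
        6.02632252e-03, -2.39092765e-05]), 'tcp_pos': array([6.24339216e-01, 1.13725876e-05, 2.30304956e-01]), 'tcp_rot': array([[ 6.88195627e-06,  9.99998310e-01, -1.83831098e-03],
       [ 9.99999993e-01, -6.66779205e-06,  1.16506645e-04],
       [ 1.16494191e-04, -1.83831177e-03, -9.99998304e-01]]), 'contact_force': array([ 0.17620905,  0.28695611, -0.23395743]), 'moment': array([-0.01337157, -0.03565292, -0.04064354]), 'finger_force': 0.0, 'opening': 1.0008844564172417}
```

View pics/scene0.png

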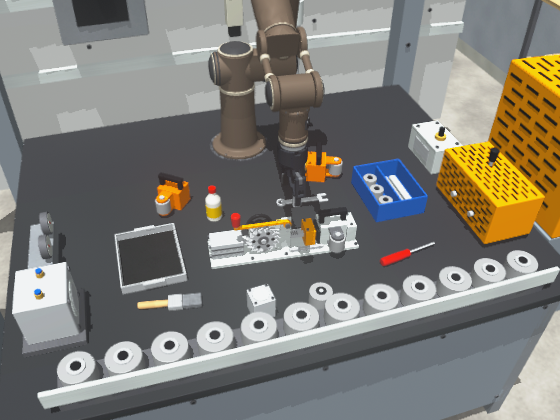

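View pics/side0.png

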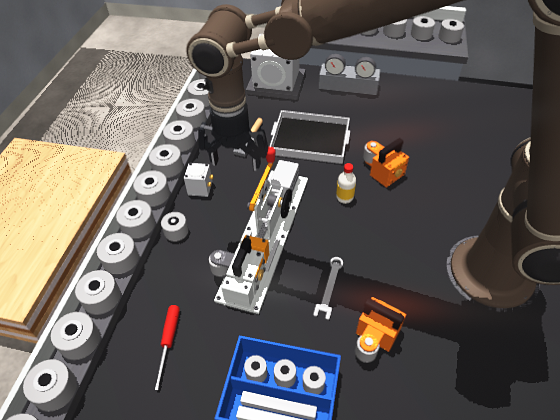

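The scene view shows:
- The red knob is at about (236,222), on the left end of the orange pawl lever. 
- The aluminium roller unit is at (338,228), with its grey roller on the near side. 
- The orange look-alikes are at (173,192) and (320,165). 
- The tray is at (150,257) and the crate at (389,188). 

In the side view the knob is at (270,156), the unit at about (240,265) and the tray at (310,135).

Candidates for the unit are the grey block in the clamp at scene (338,228), and the orange ones at (173,192) and (320,165). I take the grey one because it is clamped and not orange. I'll confirm that in a crop.

```bash
python3 - <<'E'
from h import *
out=[]
for n,box in(('scene',(200,195,370,275)),('side',(205,140,315,320))):
    f=load(n); P=cloud(f); hsv=cv2.cvtColor(f['frame'],cv2.COLOR_RGB2HSV); H,S,V=cv2.split(hsv)
    x0,y0,x1,y1=box; B=np.zeros(H.shape,bool); B[y0:y1,x0:x1]=1
    red=B&((H<5)|(H>174))&(S>150)&(V>80)&(P[...,2]>.1); org=B&(H>=8)&(H<25)&(S>150)&(V>100)&(P[...,2]>.1)
    for nm,m in(('red',red),('org',org)):
        q=P[m]; print(n,nm,m.sum(),np.nanmedian(q,0).round(4),np.nanmin(q,0).round(3),np.nanmax(q,0).round(3))
        if nm=='red':
            v,u=np.nonzero(m); print('px',u.min(),u.max(),v.min(),v.max())
        else:
            q=q[~np.isnan(q).any(1)]
            l=cv2.fitLine(q[:,:2].astype(np.float32),cv2.DIST_HUBER,0,.001,.001).ravel(); print('line',l.round(4),np.degrees(np.arctan2(l[1],l[0])))
    dark=B&(V<70)&(P[...,2]>.108)&(P[...,2]<.135)
    q=P[dark]; 
    lab,_=None,None
    k,L,st,c=cv2.connectedComponentsWithStats(dark.astype(np.uint8))
    for i in range(1,k):
        if st[i,4]>15:
            q=P[L==i]; print(n,'dark',c[i].round(),st[i,4],q.min(0).round(3),q.max(0).round(3),q.mean(0).round(4))
            print(cv2.minAreaRect((q[:,:2]*1000).astype(np.float32)))
    # tray rim
    w=(P[...,2]>.02)&(P[...,2]<.035)&(V>110)&(S<60)&(P[...,1]<-.2)&(P[...,0]>.3)&(P[...,0]<.95)
    k,L,st,c=cv2.connectedComponentsWithStats(w.astype(np.uint8))
    for i in range(1,k):
        if st[i,4]>60:q=P[L==i];print('tray?',c[i].round(),st[i,4],q.min(0).round(3),q.max(0).round(3),cv2.minAreaRect((q[:,:2]*1000).astype(np.float32)))
    # clamp base top
    w=B&(abs(P[...,2]-.012)<.004)&(V>110)
    q=P[w]; print('base',w.sum(),cv2.minAreaRect((q[:,:2]*1000).astype(np.float32)))
f=load('scene'); c=f['frame'][185:280,190:375]; a=cv2.resize(c,None,fx=4,fy=4,interpolation=cv2.INTER_CUBIC); cv2.imwrite('pics/c1.png',a[...,::-1])
E
```

```text
scene red 111 [ 0.589  -0.1456  0.1624] [ 0.571 -0.156  0.131] [ 0.596 -0.133  0.176]
px 231 239 213 227
scene org 157 [ 0.5895 -0.0704  0.1229] [ 0.577 -0.149  0.108] [0.602 0.013 0.131]
line [ 0.0883  0.9961  0.5902 -0.0657] 84.93541
scene dark [332. 212.] 187 [0.571 0.1   0.108] [0.602 0.183 0.127] [0.5872 0.1388 0.1188]
((584.1032104492188, 141.28192138671875), (83.35711669921875, 26.952890396118164), 82.39128875732422)
tray? [148. 257.] 572 [ 0.396 -0.482  0.02 ] [ 0.638 -0.3    0.034] ((517.1072998046875, -391.16632080078125), (242.3839569091797, 181.30262756347656), 0.7627826929092407)
tray? [237. 337.] 125 [ 0.845 -0.223  0.024] [ 0.901 -0.202  0.035] ((873.0375366210938, -212.9842529296875), (20.14467430114746, 56.56264114379883), 85.9388198852539)
tray? [ 52. 340.] 287 [ 0.742 -0.732  0.02 ] [ 0.774 -0.59   0.035] ((758.1615600585938, -660.8745727539062), (31.570068359375, 141.47959899902344), 0.49466872215270996)
tray? [194. 347.] 132 [ 0.846 -0.334  0.023] [ 0.902 -0.312  0.034] ((874.470947265625, -320.4753112792969), (56.16026306152344, 22.24842071533203), 5.41578006744
[... 962 characters left out ...]
0.598 0.108 0.132]
line [ 0.0915  0.9958  0.5814 -0.0752] 84.75073
side dark [241. 254.] 283 [0.57  0.101 0.11 ] [0.592 0.185 0.127] [0.5798 0.1476 0.1211]
((580.475830078125, 143.153564453125), (84.10782623291016, 17.46944808959961), 84.8424072265625)
tray? [272.  87.] 81 [ 0.629 -0.601  0.021] [ 0.731 -0.587  0.035] ((679.6503295898438, -595.481201171875), (13.206669807434082, 102.37553405761719), 87.88457489013672)
tray? [310. 134.] 546 [ 0.394 -0.484  0.02 ] [ 0.632 -0.297  0.033] ((513.0946655273438, -390.5736999511719), (186.55784606933594, 237.40924072265625), 89.80044555664062)
base 1738 ((599.51904296875, -60.410064697265625), (301.30712890625, 579.6249389648438), 9.171689987182617)
```

View pics/c1.png

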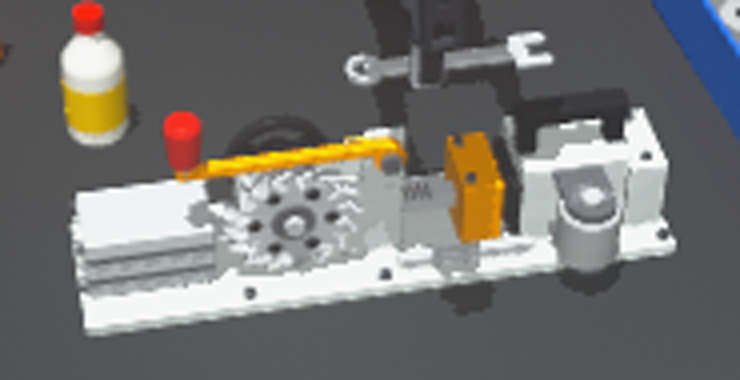

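The crop confirms it: the aluminium unit with its grey roller and black bow handle sits between the datum block and the orange jaw, and the red knob is on the lever end. Next I'll refine the knob, handle and tray positions.

```bash
python3 - <<'E'
from h import *
O=[];D=[]
for n,(x0,x1,y0,y1) in(('scene',(229,241,211,229)),('side',(264,276,145,164))):
    f=load(n); H,S,V=cv2.split(cv2.cvtColor(f['frame'],cv2.COLOR_RGB2HSV)); m=((H<5)|(H>174))&(S>150)&(V>80)
    v,u=np.nonzero(m[y0:y1,x0:x1]); c=(u.mean()+x0,v.mean()+y0); o,d=rays(f,[c]); O.append(o);D.append(d[0]/np.linalg.norm(d[0])); print(n,c,onz(f,[c],.152))
A=np.c_[D[0],-D[1]]; t=np.linalg.lstsq(A,O[1]-O[0],rcond=None)[0]
a,b=O[0]+t[0]*D[0],O[1]+t[1]*D[1]; print('knob',(a+b)/2,np.linalg.norm(a-b))
for n,(x0,x1,y0,y1) in(('scene',(315,350,200,225)),('side',(225,255,235,275))):
    f=load(n);P=cloud(f);V=f['frame'].max(2); B=np.zeros(V.shape,bool);B[y0:y1,x0:x1]=1
    q=P[B&(V<70)&(P[...,2]>.117)&(P[...,2]<.128)]; print('handle top',n,len(q),np.median(q[:,2]),cv2.minAreaRect((q[:,:2]*1000).astype(np.float32)))
    q=P[B&(V>100)&(abs(P[...,2]-.082)<.004)]; print('block top',len(q),np.median(q[:,2]),cv2.minAreaRect((q[:,:2]*1000).astype(np.float32)))
E
```

```text
scene (np.float64(235.16964285714286), np.float64(219.42857142857142)) [[ 0.57972542 -0.14349039  0.152     ]]
side (np.float64(270.36206896551727), np.float64(154.68965517241378)) [[ 0.57772912 -0.14240958  0.152     ]]
knob [ 0.57815122 -0.14336466  0.15080918] 0.00047839123034319005
handle top scene 135 0.12107119873899652 ((585.727294921875, 140.20797729492188), (80.59683990478516, 23.448787689208984), 82.39128875732422)
block top 178 0.08180012925051139 ((579.8198852539062, 141.4381103515625), (87.06138610839844, 47.78794479370117), 72.00679779052734)
handle top side 245 0.12241123291829703 ((580.8775024414062, 143.07322692871094), (84.10061645507812, 17.17992401123047), 85.47581481933594)
block top 432 0.08249795913399627 ((593.5909423828125, 123.15846252441406), (67.20478057861328, 114.13943481445312), 14.029281616210938)
```

carry_out --rows '[[[-0.05, -0.02, 0], 5, 0], [[-0.1, -0.04, 0], 5, 0], [[-0.145, -0.043, 0], 5, 0], [[-0.145, -0.043, 0], 5, 0], [[-0.145, -0.043, 0], 5, 0]]'

```text
time: 0.65
tcp_pos: [0.5816, -0.1462, 0.231]
tcp_rot: [[0.09, 0.996, -0.0], [0.996, -0.09, 0.001], [0.001, -0.0, -1.0]]
contact_force: [-0.0, -0.2, -1.3]
opening: 1.0
finger_force: 0.0
```

carry_out --rows '[[[0.0025, -0.004, 0.03], 0, 0], [[0.0025, -0.004, 0.06], 0, 0], [[0.0025, -0.004, 0.08], 0, 0], [[0.0025, -0.004, 0.092], 0, 0], [[0.0025, -0.004, 0.092], 0, 0], [[0.0025, -0.004, 0.092], 0, 100], [[0.0025, -0.004, 0.092], 0, 150], [[0.0025, -0.004, 0.092], 0, 150]]'

```text
time: 1.45
tcp_pos: [0.5794, -0.1424, 0.1408]
tcp_rot: [[0.087, 0.996, 0.003], [0.996, -0.087, -0.001], [-0.001, 0.003, -1.0]]
contact_force: [0.4, -0.1, -0.5]
opening: 0.518
finger_force: 0.0
```

```bash
python3 - <<'E'
from h import *
f=grab('wrist');save(f,'pics/w1.png'); s=env.get_state(); print(s['tcp_pos'],s['opening'],s['contact_force'])
E
```

```text
[ 0.57917423 -0.14245612  0.14064777] 0.42831447933519695 [-0.41555366  0.78841294 -0.52438199]
```

View pics/w1.png

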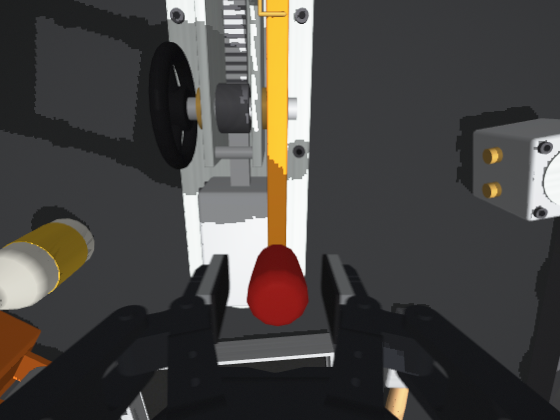

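The red knob at (277,285) is centred between the pads. I'll close on it, then lift along the arc.

carry_out --rows '[[[0, 0, 0.002], 0, 255], [[0, 0, 0.002], 0, 255], [[0, 0, 0.002], 0, 255], [[0, 0, 0.002], 0, 255], [[0, 0, 0.002], 0, 255], [[0, 0, 0.002], 0, 255]]'

```text
time: 2.1
tcp_pos: [0.5804, -0.1428, 0.1393]
tcp_rot: [[0.087, 0.996, 0.005], [0.996, -0.087, -0.001], [-0.001, 0.005, -1.0]]
contact_force: [2.4, 0.5, 6.2]
opening: 0.278
finger_force: 58.6
```

carry_out --rows '[[[0.002, 0, -0.005], 0, 255], [[0.0036, 0, -0.0115], 0, 255], [[0.006, 0, -0.017], 0, 255], [[0.008, 0, -0.0225], 0, 255], [[0.011, 0, -0.029], 0, 255], [[0.014, 0, -0.035], 0, 255], [[0.014, 0, -0.035], 0, 255], [[0.014, 0, -0.035], 0, 255], [[0.014, 0, -0.035], 0, 255]]'

```text
time: 3.0
tcp_pos: [0.5815, -0.1276, 0.1706]
tcp_rot: [[0.088, 0.996, 0.005], [0.996, -0.088, 0.001], [0.001, 0.005, -1.0]]
contact_force: [9.9, 1.6, -9.1]
opening: 0.276
finger_force: 59.5
```

carry_out --rows '[[[0, 0, 0], 0, 255], [[0, 0, 0], 0, 255], [[0, 0, 0], 0, 255], [[0, 0, 0], 0, 255], [[0, 0, 0], 0, 255], [[0, 0, 0], 0, 255], [[0, 0, 0], 0, 255], [[0, 0, 0], 0, 255], [[0, 0, 0], 0, 255], [[0, 0, 0], 0, 255], [[0, 0, 0], 0, 255], [[0, 0, 0], 0, 255]]'

```text
time: 4.2
tcp_pos: [0.5815, -0.1276, 0.1705]
tcp_rot: [[0.088, 0.996, 0.005], [0.996, -0.088, 0.001], [0.001, 0.005, -1.0]]
contact_force: [10.5, -0.0, -9.0]
opening: 0.273
finger_force: 59.5
```

```bash
python3 - <<'E'
from h import *
ims=[]
for n,(x,y) in(('scene',(200,190)),('side',(200,140))):
    f=grab(n); ims.append(cv2.resize(f['frame'][y:y+100 if n=='scene' else y+180,x:x+170],None,fx=2.3,fy=2.3))
h=max(i.shape[0] for i in ims); ims=[cv2.copyMakeBorder(i,0,h-i.shape[0],0,0,0) for i in ims]
cv2.imwrite('pics/l1.png',np.hstack(ims)[...,::-1])
E
```

```text
(no output)
```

View pics/l1.png

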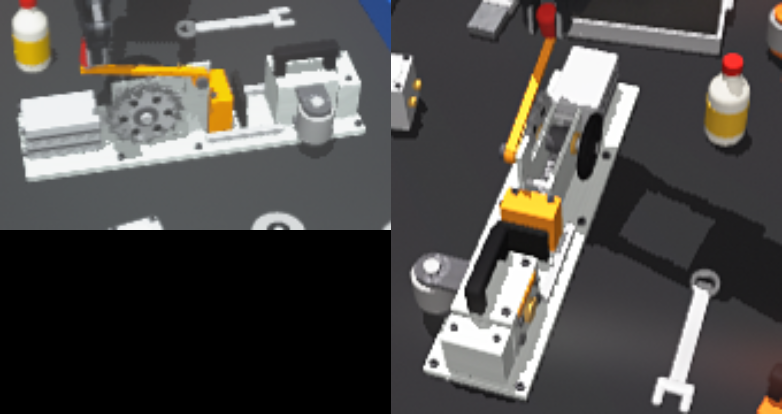

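The lever is up and the orange jaw has left the unit. I'll hold longer and check the jaw has stopped.

carry_out --rows '[[[0, 0, 0], 0, 255], [[0, 0, 0], 0, 255], [[0, 0, 0], 0, 255], [[0, 0, 0], 0, 255], [[0, 0, 0], 0, 255], [[0, 0, 0], 0, 255], [[0, 0, 0], 0, 255], [[0, 0, 0], 0, 255], [[0, 0, 0], 0, 255], [[0, 0, 0], 0, 255], [[0, 0, 0], 0, 255], [[0, 0, 0], 0, 255]]'

```text
time: 5.5
tcp_pos: [0.5814, -0.1276, 0.1705]
tcp_rot: [[0.088, 0.996, 0.005], [0.996, -0.088, 0.001], [0.001, 0.005, -1.0]]
contact_force: [9.6, 0.8, -8.7]
opening: 0.268
finger_force: 59.5
```

```bash
cat > jaw.py <<'E'
from h import *
def jaw(f):
    P=cloud(f);H,S,V=cv2.split(cv2.cvtColor(f['frame'],cv2.COLOR_RGB2HSV))
    m=(H>=8)&(H<25)&(S>150)&(P[...,2]>.06)&(P[...,2]<.088)&(P[...,0]>.5)&(P[...,0]<.66)&(abs(P[...,1])<.15)
    q=P[m]; return len(q),np.percentile(q[:,1],[3,50,97]).round(4)
E
python3 - <<'E'
from jaw import *
for n in('scene','side'): print(n,jaw(load(n)))
for n in('scene','side'): print(n,jaw(grab(n)))
E
```

```text
scene (57, array([0.014 , 0.0255, 0.0451]))
side (189, array([-0.0568,  0.0441,  0.1442]))
scene (51, array([0.0141, 0.0255, 0.043 ]))
side (196, array([-0.0578,  0.0442,  0.1438]))
```

carry_out --rows '[[[0, 0, 0], 0, 255], [[0, 0, 0], 0, 255], [[0, 0, 0], 0, 255], [[0, 0, 0], 0, 255], [[0, 0, 0], 0, 255], [[0, 0, 0], 0, 255], [[0, 0, 0], 0, 255], [[0, 0, 0], 0, 255], [[0, 0, 0], 0, 255], [[0, 0, 0], 0, 255]]'

```text
time: 6.6
tcp_pos: [0.5815, -0.1276, 0.1705]
tcp_rot: [[0.088, 0.996, 0.005], [0.996, -0.088, 0.001], [0.001, 0.005, -1.0]]
contact_force: [9.2, 1.0, -9.3]
opening: 0.272
finger_force: 59.5
```

```bash
python3 - <<'E'
from jaw import *
for n in('scene','side'): print(n,jaw(grab(n)))
E
```

```text
scene (53, array([0.0137, 0.0255, 0.0447]))
side (189, array([-0.0568,  0.0439,  0.1435]))
```

The jaw is stationary at its back stop. I'll lower the pawl along the same arc, release it and retreat upward.

carry_out --rows '[[[-0.003, 0, 0.006], 0, 255], [[-0.006, 0, 0.0125], 0, 255], [[-0.008, 0, 0.018], 0, 255], [[-0.0105, 0, 0.0235], 0, 255], [[-0.012, 0, 0.029], 0, 255], [[-0.014, 0, 0.035], 0, 255], [[-0.014, 0, 0.035], 0, 255], [[-0.014, 0, 0.035], 0, 255], [[-0.014, 0, 0.035], 0, 100], [[-0.014, 0, 0.035], 0, 0], [[-0.014, 0, 0.035], 0, 0], [[-0.014, 0, 0.035], 0, 0]]'

```text
time: 7.9
tcp_pos: [0.5774, -0.142, 0.1363]
tcp_rot: [[0.087, 0.996, -0.002], [0.996, -0.087, 0.001], [0.0, -0.002, -1.0]]
contact_force: [-0.4, -0.6, -1.0]
opening: 0.933
finger_force: 0.0
```

carry_out --rows '[[[0, 0, 0], 0, 0], [[0, 0, 0], 0, 0], [[0, 0, -0.03], 0, 0], [[0, 0, -0.06], 0, 0], [[0, 0, -0.09], 0, 0], [[0, 0, -0.09], 0, 0]]'

```text
time: 8.5
tcp_pos: [0.5817, -0.1433, 0.2328]
tcp_rot: [[0.087, 0.996, 0.01], [0.996, -0.087, -0.003], [-0.002, 0.01, -1.0]]
contact_force: [0.8, -0.1, 0.3]
opening: 1.002
finger_force: 0.0
```

```bash
python3 - <<'E'
from jaw import *
O=[];D=[]
for n,(x0,x1,y0,y1) in(('scene',(225,245,207,233)),('side',(258,280,143,168))):
    f=grab(n); print(jaw(f));H,S,V=cv2.split(cv2.cvtColor(f['frame'],cv2.COLOR_RGB2HSV)); m=((H<5)|(H>174))&(S>150)&(V>80)
    v,u=np.nonzero(m[y0:y1,x0:x1]); c=(u.mean()+x0,v.mean()+y0); o,d=rays(f,[c]); O.append(o);D.append(d[0]/np.linalg.norm(d[0])); print(n,c,len(u))
A=np.c_[D[0],-D[1]]; t=np.linalg.lstsq(A,O[1]-O[0],rcond=None)[0]
a,b=O[0]+t[0]*D[0],O[1]+t[1]*D[1]; print('knob',(a+b)/2)
f=load('side');P=cloud(f);V=f['frame'].max(2);B=np.zeros(V.shape,bool);B[235:275,225:255]=1
q=P[B&(V<70)&(P[...,2]>.117)&(P[...,2]<.128)];print(cv2.minAreaRect((q[:,:2]*1000).astype(np.float32)))
ims=[]
for n,(x,y) in(('scene',(200,190)),('side',(200,140))):
    f=load(n); ims.append(cv2.resize(f['frame'][y:y+100 if n=='scene' else y+180,x:x+170],None,fx=2.3,fy=2.3))
h=max(i.shape[0] for i in ims); ims=[cv2.copyMakeBorder(i,0,h-i.shape[0],0,0,0) for i in ims]
cv2.imwrite('pics/l2.png',np.hstack(ims)[...,::-1])
E
```

```text
(56, array([-0.0386,  0.0253,  0.0452]))
scene (np.float64(235.14285714285714), np.float64(219.54464285714286)) 112
(197, array([-0.0576,  0.0445,  0.1447]))
side (np.float64(269.8074074074074), np.float64(154.1925925925926)) 135
knob [ 0.57968386 -0.14378258  0.15184501]
((580.5918579101562, 143.20204162597656), (84.20122528076172, 17.40569305419922), 84.71356964111328)
```

View pics/l2.png

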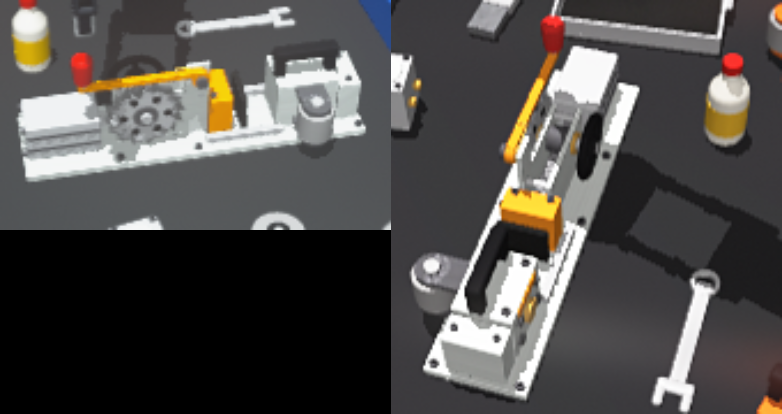

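The knob is back at z 0.152, so the pawl is seated, and the jaw is fully back with a clear gap to the unit. The handle is at (0.5805, 0.143). Next I'll move over it.

carry_out --rows '[[[0.045, -0.004, 0], 0, 0], [[0.09, -0.008, 0], 0, 0], [[0.135, -0.012, 0], 0, 0], [[0.18, -0.016, 0], 0, 0], [[0.225, -0.02, 0], 0, 0], [[0.265, -0.024, 0], 0, 0], [[0.285, -0.026, 0], 0, 0], [[0.285, -0.026, 0], 0, 0], [[0.285, -0.026, 0], 0, 0], [[0.285, -0.026, 0], 0, 0]]'

```text
time: 9.6
tcp_pos: [0.5766, 0.1428, 0.2261]
tcp_rot: [[0.088, 0.996, -0.002], [0.996, -0.088, -0.001], [-0.001, -0.002, -1.0]]
contact_force: [-0.4, 0.0, -0.6]
opening: 0.997
finger_force: 0.0
```

```bash
python3 - <<'E'
from h import *
f=grab('wrist');save(f,'pics/w2.png');P=cloud(f);V=f['frame'].max(2)
s=env.get_state(); print(s['tcp_pos'],s['tcp_rot'].round(3).tolist())
m=(V<70)&(abs(P[...,2]-.122)<.006)&(abs(P[...,1]-.143)<.06)&(abs(P[...,0]-.58)<.03)
q=P[m];print(len(q),np.median(q,0),cv2.minAreaRect((q[:,:2]*1000).astype(np.float32)))
q=P[(P[...,0]>.61)&(P[...,0]<.69)&(abs(P[...,1]-.14)<.05)];print(np.nanmax(q[...,2]))
E
```

```text
[0.57684392 0.14270982 0.22643356] [[0.089, 0.996, -0.001], [0.996, -0.089, -0.001], [-0.001, -0.001, -1.0]]
2079 [0.58316221 0.14693208 0.12117719] ((582.9874267578125, 143.92236328125), (83.0272216796875, 17.82552719116211), 84.64543914794922)
0.31641749219722054
```

View pics/w2.png

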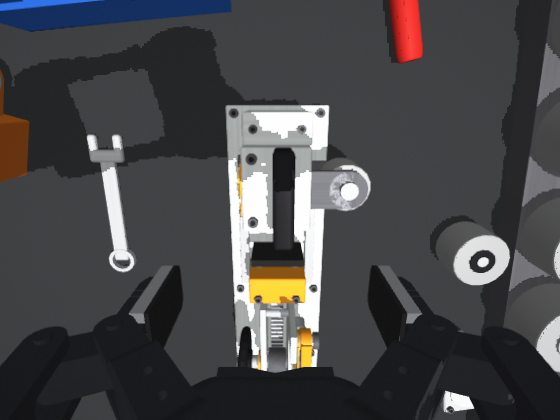

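The handle bar runs from (283,150) to (283,245), and the wrist view puts its centre at (0.582, 0.1437). I'll correct by 5 mm, descend and grip.

carry_out --rows '[[[0.001, 0.005, 0.035], 0, 0], [[0.001, 0.005, 0.07], 0, 0], [[0.001, 0.005, 0.1], 0, 0], [[0.001, 0.005, 0.12], 0, 0], [[0.001, 0.005, 0.131], 0, 0], [[0.001, 0.005, 0.131], 0, 100], [[0.001, 0.005, 0.131], 0, 150], [[0.001, 0.005, 0.131], 0, 200], [[0.001, 0.005, 0.131], 0, 255], [[0.001, 0.005, 0.131], 0, 255], [[0.001, 0.005, 0.131], 0, 255], [[0.001, 0.005, 0.131], 0, 255]]'

```text
time: 10.85
tcp_pos: [0.5838, 0.1447, 0.0978]
tcp_rot: [[0.087, 0.996, 0.003], [0.996, -0.087, 0.0], [0.001, 0.003, -1.0]]
contact_force: [0.4, -0.5, 5.5]
opening: 0.196
finger_force: 60.4
```

carry_out --rows '[[[0, 0, 0], 0, 255], [[0, 0, 0], 0, 255], [[0, 0, 0], 0, 255], [[0, 0, 0], 0, 255]]'

```text
time: 11.25
tcp_pos: [0.5838, 0.1447, 0.0978]
tcp_rot: [[0.087, 0.996, 0.003], [0.996, -0.087, 0.0], [0.001, 0.003, -1.0]]
contact_force: [1.0, -1.1, 5.9]
opening: 0.198
finger_force: 60.5
```

carry_out --rows '[[[-0.002, 0, -0.005], 0, 255], [[-0.004, 0, -0.015], 0, 255], [[-0.004, 0, -0.03], 0, 255], [[-0.004, 0, -0.05], 0, 255], [[-0.004, 0, -0.075], 0, 255], [[-0.004, 0, -0.1], 0, 255], [[-0.004, 0, -0.13], 0, 255], [[-0.004, 0, -0.16], 0, 255], [[-0.004, 0, -0.185], 0, 255], [[-0.004, 0, -0.2], 0, 255], [[-0.004, 0, -0.2], 0, 255], [[-0.004, 0, -0.2], 0, 255]]'

```text
time: 12.45
tcp_pos: [0.5807, 0.1404, 0.2951]
tcp_rot: [[0.087, 0.996, -0.003], [0.996, -0.087, -0.0], [-0.001, -0.003, -1.0]]
contact_force: [-0.2, -0.0, -5.6]
opening: 0.199
finger_force: 59.3
```

```bash
python3 - <<'E'
from h import *
f=grab('wrist');save(f,'pics/w3.png')
s=env.get_state(); print(s['tcp_pos'],s['tcp_rot'].round(3).tolist(),s['contact_force'],s['moment'],s['opening'])
E
```

```text
[0.58023097 0.14033638 0.29416492] [[0.087, 0.996, -0.005], [0.996, -0.087, -0.001], [-0.001, -0.004, -1.0]] [-1.07035228 -0.99527149 -6.0908013 ] [ 0.03337208 -0.00033465  0.03904441] 0.2019958949865368
```

View pics/w3.png

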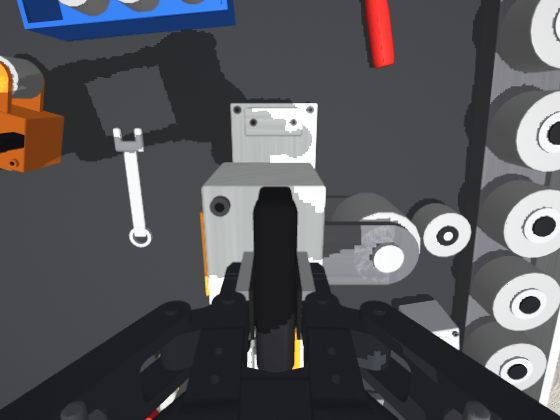

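The unit hangs level in the grip at (265,230). Next I'll carry it over to the tray.

carry_out --rows '[[[-0.015, -0.001, 0], 0, 255], [[-0.045, -0.003, 0], 0, 255], [[-0.085, -0.006, 0], 0, 255], [[-0.125, -0.01, 0], 0, 255], [[-0.165, -0.013, 0], 0, 255], [[-0.205, -0.016, 0], 0, 255], [[-0.245, -0.019, 0], 0, 255], [[-0.285, -0.022, 0], 0, 255], [[-0.325, -0.025, 0], 0, 255], [[-0.365, -0.028, 0], 0, 255], [[-0.4, -0.031, 0], 0, 255], [[-0.43, -0.033, 0], 0, 255]]'

```text
time: 13.7
tcp_pos: [0.5092, -0.2871, 0.2943]
tcp_rot: [[0.089, 0.996, -0.004], [0.996, -0.089, 0.001], [0.001, -0.004, -1.0]]
contact_force: [0.5, -0.1, -6.1]
opening: 0.195
finger_force: 59.3
```

carry_out --rows '[[[-0.03, -0.003, 0], 0, 255], [[-0.06, -0.005, 0], 0, 255], [[-0.085, -0.007, 0], 0, 255], [[-0.1, -0.008, 0], 0, 255], [[-0.107, -0.0085, 0], 0, 255], [[-0.107, -0.0085, 0], 0, 255], [[-0.107, -0.0085, 0], 0, 255], [[-0.107, -0.0085, 0], 0, 255], [[-0.107, -0.0085, 0], 0, 255]]'

```text
time: 14.6
tcp_pos: [0.4941, -0.3897, 0.2964]
tcp_rot: [[0.086, 0.996, 0.0], [0.996, -0.086, 0.0], [0.0, 0.0, -1.0]]
contact_force: [0.1, -0.4, -5.7]
opening: 0.202
finger_force: 59.3
```

```bash
python3 - <<'E'
from h import *
s=env.get_state(); print(s['tcp_pos'],s['tcp_rot'].round(3).tolist(),s['contact_force'])
f=grab('wrist');P=cloud(f)
# lowest points of held unit vs. its block; tray mat/rim heights
f=grab('side');P=cloud(f);f2=grab('scene')
for g in(f,f2):
    P=cloud(g);V=g['frame'].max(2);S=cv2.cvtColor(g['frame'],cv2.COLOR_RGB2HSV)[...,1]
    m=(P[...,2]>.02)&(P[...,2]<.035)&(V>110)&(S<60)&(P[...,0]>.38)&(P[...,0]<.66)&(P[...,1]<-.28)&(P[...,1]>-.5)
    q=P[m];print(len(q),q.min(0),q.max(0))
    m=(P[...,2]<.016)&(V<80)&(P[...,0]>.44)&(P[...,0]<.6)&(P[...,1]<-.33)&(P[...,1]>-.45);print('mat',np.median(P[m][:,2]))
    m=(P[...,2]>.15)&(P[...,2]<.26)&(V>90)&(S<60)&(P[...,0]>.42)&(P[...,0]<.65)&(P[...,1]<-.3)&(P[...,1]>-.48);q=P[m];print('unit',len(q),np.percentile(q,[1,99],axis=0).round(3))
E
```

```text
[ 0.4941408  -0.38969443  0.29643981] [[0.086, 0.996, 0.0], [0.996, -0.086, 0.0], [0.0, 0.0, -1.0]] [ 0.13394541 -0.38760154 -5.66228953]
543 [ 0.39460587 -0.48556781  0.02001633] [ 0.6310676  -0.29568934  0.03488152]
mat 0.004480315468058382
unit 506 [[ 0.452 -0.408  0.212]
 [ 0.571 -0.345  0.259]]
569 [ 0.39378872 -0.4825307   0.02004279] [ 0.63709569 -0.3001407   0.03461682]
mat 0.0039159695245918336
unit 396 [[ 0.476 -0.432  0.212]
 [ 0.58  -0.35   0.26 ]]
```

The unit is over the tray, centred with its footprint inside the walls. I'll lower to about 10 mm above the mat, then creep.

carry_out --rows '[[[0, 0, 0.015], 0, 255], [[0, 0, 0.04], 0, 255], [[0, 0, 0.07], 0, 255], [[0, 0, 0.1], 0, 255], [[0, 0, 0.13], 0, 255], [[0, 0, 0.155], 0, 255], [[0, 0, 0.175], 0, 255], [[0, 0, 0.187], 0, 255], [[0, 0, 0.193], 0, 255], [[0, 0, 0.193], 0, 255], [[0, 0, 0.193], 0, 255], [[0, 0, 0.193], 0, 255]]'

```text
time: 15.95
tcp_pos: [0.4948, -0.3917, 0.1049]
tcp_rot: [[0.087, 0.996, 0.002], [0.996, -0.087, -0.002], [-0.002, 0.003, -1.0]]
contact_force: [0.1, -0.3, -5.3]
opening: 0.197
finger_force: 59.3
```

carry_out --rows '[[[0, 0, 0.002], 0, 255], [[0, 0, 0.004], 0, 255], [[0, 0, 0.006], 0, 255], [[0, 0, 0.008], 0, 255], [[0, 0, 0.008], 0, 255], [[0, 0, 0.008], 0, 255]]'

```text
time: 16.55
tcp_pos: [0.4936, -0.3907, 0.095]
tcp_rot: [[0.087, 0.996, -0.0], [0.996, -0.087, 0.0], [0.0, -0.0, -1.0]]
contact_force: [-0.1, 0.1, -5.4]
opening: 0.2
finger_force: 59.2
```

carry_out --rows '[[[0, 0, 0.001], 0, 255], [[0, 0, 0.002], 0, 255], [[0, 0, 0.003], 0, 255], [[0, 0, 0.003], 0, 255], [[0, 0, 0.003], 0, 255]]'

```text
time: 17.05
tcp_pos: [0.4937, -0.3907, 0.0922]
tcp_rot: [[0.087, 0.996, -0.0], [0.996, -0.087, 0.0], [0.0, -0.0, -1.0]]
contact_force: [-0.0, -0.3, -5.0]
opening: 0.199
finger_force: 59.2
```

carry_out --rows '[[[0, 0, 0.0005], 0, 255], [[0, 0, 0.001], 0, 255], [[0, 0, 0.0015], 0, 255], [[0, 0, 0.0015], 0, 255], [[0, 0, 0.0015], 0, 255]]'

```text
time: 17.55
tcp_pos: [0.4937, -0.3908, 0.0907]
tcp_rot: [[0.087, 0.996, -0.0], [0.996, -0.087, 0.0], [0.0, -0.0, -1.0]]
contact_force: [-0.3, 0.6, -5.6]
opening: 0.2
finger_force: 59.2
```

carry_out --rows '[[[0, 0, 0.0005], 0, 255], [[0, 0, 0.001], 0, 255], [[0, 0, 0.0015], 0, 255], [[0, 0, 0.0015], 0, 255], [[0, 0, 0.0015], 0, 255]]'

```text
time: 18.05
tcp_pos: [0.4938, -0.3909, 0.0898]
tcp_rot: [[0.087, 0.996, 0.0], [0.996, -0.087, -0.0], [-0.0, 0.0, -1.0]]
contact_force: [-0.4, 1.1, -0.2]
opening: 0.196
finger_force: 59.9
```

The mat now carries the weight, so I'll release and go straight up.

carry_out --rows '[[[0, 0, 0.0005], 0, 255], [[0, 0, 0.0005], 0, 255], [[0, 0, 0.0005], 0, 120], [[0, 0, 0.0005], 0, 60], [[0, 0, 0.0005], 0, 0], [[0, 0, 0.0005], 0, 0], [[0, 0, 0.0005], 0, 0], [[0, 0, 0.0005], 0, 0], [[0, 0, 0.0005], 0, 0], [[0, 0, 0.0005], 0, 0]]'

```text
time: 19.05
tcp_pos: [0.4937, -0.3908, 0.0887]
tcp_rot: [[0.087, 0.996, -0.0], [0.996, -0.087, 0.0], [0.0, -0.0, -1.0]]
contact_force: [0.5, -0.2, 0.9]
opening: 1.003
finger_force: 0.0
```

carry_out --rows '[[[0, 0, -0.01], 0, 0], [[0, 0, -0.03], 0, 0], [[0, 0, -0.06], 0, 0], [[0, 0, -0.1], 0, 0], [[0, 0, -0.14], 0, 0], [[0, 0, -0.18], 0, 0], [[0, 0, -0.2], 0, 0], [[0, 0, -0.2], 0, 0], [[0, 0, -0.2], 0, 0], [[0, 0, -0.2], 0, 0]]'

```text
time: 20.05
tcp_pos: [0.4927, -0.3898, 0.2864]
tcp_rot: [[0.087, 0.996, -0.003], [0.996, -0.087, 0.003], [0.002, -0.003, -1.0]]
contact_force: [0.5, 0.8, 0.5]
opening: 0.999
finger_force: 0.0
```

```bash
python3 - <<'E'
from h import *
f=grab('scene');save(f,'pics/end.png');s=env.get_state();print(s['time'],s['opening'],s['contact_force'],s['tcp_pos'])
E
```

```text
20.1 1.0049367963170932 [-0.67772599 -0.00097064  0.36361244] [ 0.49266505 -0.38979498  0.2860975 ]
```

View pics/end.png

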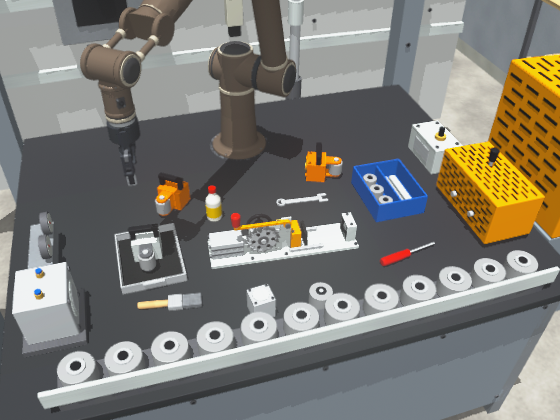

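The unit stands upright in the tray at (147,248), the clamp is empty with the pawl down, and nothing else has moved.

```bash
python3 -c "
from workcell import env
print(env.hand_in())"
```

```text
the job is handed in; nothing more can be done
None
```

The job is handed in at about 20 s: the pawl was lifted until the jaw was fully back and then let down onto the wheel, and only then was the roller unit set down upright in the steel service tray, with the crate and loose things apparently undisturbed in the last picture.

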